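# Lock the card terminal to the counter with its T-handle

### The arm

A 7-joint arm with a two-finger parallel gripper is mounted at the origin on a cart in front of the work surface, level with it; the furniture and walls round the work are solid. World frame = base frame: x ahead of the robot, y to its left, z up, the work surface at z = 0. Lengths are in m, angles in rad, forces in N, time in s.
With the tool pointing down it reaches from about 0.4 to 0.85 m from the base axis. Payload 4.5 kg.
Tool frame: the origin (TCP) lies at the very end of the fingers, on their centre line; the grasp point (between the pads) lies 19 mm behind it; z points along the fingers, y is the line along which they close (so a half turn about z gives the same grasp; the last joint's range is limited). The gripper opens to 88 mm and grips with 3 to 60 N. Pads are 18 mm wide; open, the fingers measure 123 mm over their backs; the gripper's body (75 mm by 187 mm) begins 45 mm behind the grasp point.
Start: joints at [1.234, 0.689, -0.195, 1.565, 0.157, 0.902, -0.215], TCP at [0.227, -0.583, 0.239] pointing down, gripper open.
Joint ranges: [-3.01, 3.01], [-0.46, 2.08], [-1.47, 1.51], [0.13, 2.56], [-1, 4.14], [0.04, 2.09], [-2.66, 2.66]. Speed limits (rad/s): [2.57, 2.57, 3.14, 3.14, 3.14, 3.14, 3.14].

### API

Orientations are given as a unit quaternion [x, y, z, w].
In Python, from plant import r gives the robot as it stands. The module is installed in compiled form; this text tells all that it offers.
- The arm moves only by the tool step_arm, never from a script. Its argument "increments" is a list of rows, each a list of 2 entries, a list of its own where there are three numbers: the shift along the world's x, y, z in cm, then the turn, a rotation vector about the world's x, y, z in degrees. A call has exactly 10 rows; each row shifts and turns the commanded pose from where the row before left it; what a row does not reach is not made up. A row lasts 1/10 s, in which the tool goes at most 50 mm and 8.59 degrees, less where a joint would pass 70% of its speed; a pose out of reach is approached as far as the arm can. A call is refused whole if a number of a shift passes 5 or a number of a turn 8.59, either way. A call with a gripper value outside its range is refused whole. "fingers" is the opening, from 0 (shut) to 1 (fully open), set as the call begins (left out, the last holds). The fingers move at their own pace and stop on an object; "grip_force" is the grip in N (left out, the last holds). Time passes only in rows, so rows that do not move let the fingers close, or fill a call up. It gives the time, the measured TCP pose, the force, the opening and the grip force at its end, in the units of the state.
- r.get_state(): the state, without advancing time (a new reading comes with each control period).
- r.snapshot(name): name is "scene" or "top" or "wrist"; returns (picture, depth): 480x640x3 uint8, red, green, blue; 480x640 float32, m along the optical axis (not along the pixel's ray), 0 where there is no reading.
- r.calibration(name): a dict with "fov_y" (degrees; the focal length in pixels is half the picture's height over the tangent of half this angle, whatever the lens; pixels are square), "cx", "cy" (the principal point, pixels), "k1" (the pictures are not rectified: a ray, as slopes to the right and down, at radius r is drawn at 1 + k1 r^2 times it, then the intrinsics apply), "R" (3x3) and "t" (3): a world point X has camera coordinates R X + t. Camera axes: x right, y down, z forward; pixel columns grow to the right and rows downward; lengths in m; the calibration is good to about 2 mm. A picture is of the moment at which its call begins: read the wrist's pose just before it. calibration takes no time and is no camera call; for the wrist camera it gives the pose at the moment of the call.
- r.finish_job(): hands the job in; it is judged then, once.
The state is a dict: "clock": time; "q": joint angles; "qd": joint speeds; "joint_torque": joint torques, N m; "tool_pos": TCP position; "eef_rot": TCP orientation; "contact_force": force on the tool from outside, world axes, zero at the start; "moment": the same for the moment, N m; "opening": opening from 0.0 (shut) to 1.0 (fully open); "finger_force": force on a finger pad.
Only numpy, scipy, OpenCV 4.12 (cv2) and the standard library are available. Lean on these libraries where they do the work, as an engineer would, in place of code of your own. Each camera call takes 0.05 s, during which the arm holds its last target. There are 200 camera calls.

### The job

The card terminal's counter mount is not locked yet. Fit the loose T-handle onto the square shaft down in the round well of the mount and push it fully home, then turn it clockwise as far as the stop, so that the bar stands square to the mount, and leave it there. Do not push the other things on the counter about.

Things in the scene. Friction and masses are not known exactly. Their poses are not given: they have to be found in the camera images.
- handle_grip (a point): Centre of the black grip bar of the loose T-handle, which stands upright on its hub, 90 mm tall. Bar 120 mm long along x, 20 thick along y, 28 high (14 above and below this point). Under it a neck 18 mm across (22 at its foot), 16 high, then a round aluminium hub 48 mm across, 46 high, its flat underside 76 mm below this point. z points up the axis. About 0.25 kg.
- bore_mouth (a point): Centre of the handle hub's underside, same axes as the bar. Here opens the square bore, 27.6 mm wide, 28 mm deep, 1 mm chamfer; its sides are parallel to the bar's x and y, so it fits the shaft in four turned positions 90 degrees apart, with about 3.5 degrees of play either way.
- well_mouth (a point): Centre of the mouth of the round well in the grey lock housing on the mount, fixed, z up, 60 mm above the counter; x and y along the sides of the mount. Housing 74 mm across; well 50.4 mm across, 45 mm deep, 3 mm chamfer. With the handle fully home its hub stands on the well's floor and its bar centre is 31 mm above this point; standing unaligned on the shaft's end it is 57 mm above.
- shaft_end (a point): Centre of the end of the square steel shaft in the well, 19 mm below the mouth; 26 mm wide, 26 high, 2 mm taper at the end. Stiff to turn (0.3 N m), stays where left. This point's axes are the mount's: how far the shaft is turned is not reported. It starts 23 to 69 degrees counter-clockwise (from above) of square to the mount. Clockwise it has a hard stop (locked) where it is square to the mount.
- mount: Counter mount, fixed: dark steel base plate 190 mm along x, 225 along y (from 45 mm to the +y side to 180 mm to the -y side of the origin), 8 thick, with the lock housing. Origin on the counter straight under the well. A card terminal, 170 mm along x, 80 along y, up to 66 mm above the counter, is fixed on it, centred 120 mm to the -y side of the well.
- bell: Bystander: counter bell, 80 mm across, 56 mm high; origin at the centre of its underside.
- stapler: Bystander: black stapler, 36 x 150 x 46 mm, long side along its y; origin at the centre of its underside.
- mug: Bystander: dark and white mug, 97 mm high, 82 mm across with a handle; origin at the centre of its underside.
- pin_tin: Bystander: round tin with a lid, 66 mm across, 22 mm high; origin at the centre of its underside.
There are look-alikes about, which are no part of the job. What is shaped like the part that bears handle_grip but orange or yellow is not meant.

How it is judged:
By the outcome, as a careful person would: the job done as asked, in the order asked, and still so for the second after the job is handed in, with the robot touching nothing.
It also fails if it takes over 56 s, if anything falls off the work surface, if the arm or the gripper's body presses on something with over 40 N, if the wrist force passes 120 N, or if a joint passes its speed limit or range.

## Working session

There is one attempt and no reset: what is moved stays moved. The work goes in short steps, Python scripts to look and compute and a tool call to move; the robot and the scene stay as the last step left them, time stands still between calls to the robot, and variables do not carry over. Pictures are saved under pics/ and viewed, at most 10 in all, crops included, and the job is handed in when it is done.

Besides the shell and the picture viewer there is one more tool, called after ">>>" as name(argument=value, ...) on one line, values as JSON. step_arm: Moves the arm, as the interface text tells. Its arguments: {"type":"object","properties":{"increments":{"type":"array","items":{"type":"array"}},"fingers":{"type":"number"},"grip_force":{"type":"number"}},"required":["increments"]}

```bash
mkdir -p pics; cat > h.py <<'E'
import numpy as np, cv2
from plant import r
def K(c):
    f=240/np.tan(np.radians(c["fov_y"])/2); return f
def world(c,u,v,d):
    u=np.asarray(u,float);v=np.asarray(v,float);d=np.asarray(d,float)
    f=K(c);x=(u-c["cx"])/f;y=(v-c["cy"])/f
    a,b=x.copy(),y.copy()
    for _ in range(15):
        s=1+c["k1"]*(a*a+b*b);a=x/s;b=y/s
    P=np.stack([a*d,b*d,d],-1)
    return (P-np.array(c["t"]))@np.array(c["R"])
def snap(n,name):
    c=r.calibration(n);p,d=r.snapshot(n)
    cv2.imwrite(f"pics/{name}.png",p[:,:,::-1]);np.savez(f"{name}.npz",p=p,d=d,**{k:np.array(c[k]) for k in c})
    return c,p,d
def cloud(c,d):
    v,u=np.mgrid[0:480,0:640];return world(c,u,v,d)
def load(name):
    z=np.load(f"{name}.npz");return z,z["p"],z["d"]
E
python3 - <<'E'
from h import *
for n in("top","scene"):
    c,p,d=snap(n,n+"0"); print(n,c["fov_y"],c["k1"],-np.array(c["R"]).T@np.array(c["t"]))
s=r.get_state();print(s["clock"],s["tool_pos"],s["eef_rot"],s["contact_force"])
E
```

```text
top 42.447086754446936 -0.19952579857942904 [ 0.06630914 -0.14618784  2.06783684]
scene 48.42803469178503 -1.1525357639836439e-05 [-0.21436373  1.01558139  0.76319096]
0.1 [ 0.22621449 -0.58202456  0.2379967 ] [ 9.82855613e-01  1.84375076e-01 -2.13296953e-04 -7.93951644e-04] [-0.46850981 -0.26765706 -0.06363221]
```

View pics/top0.png

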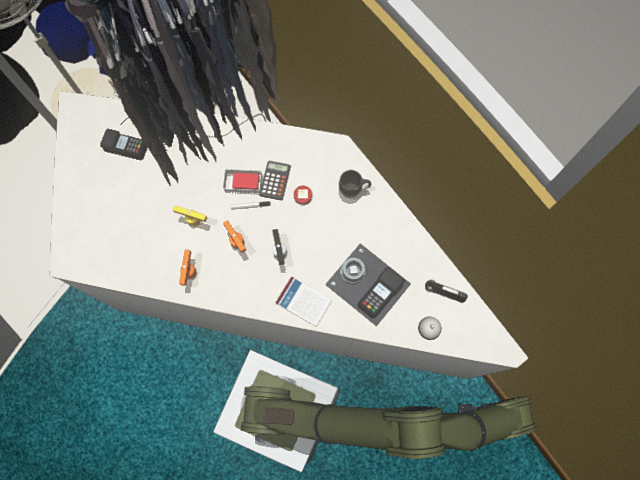

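View pics/scene0.png

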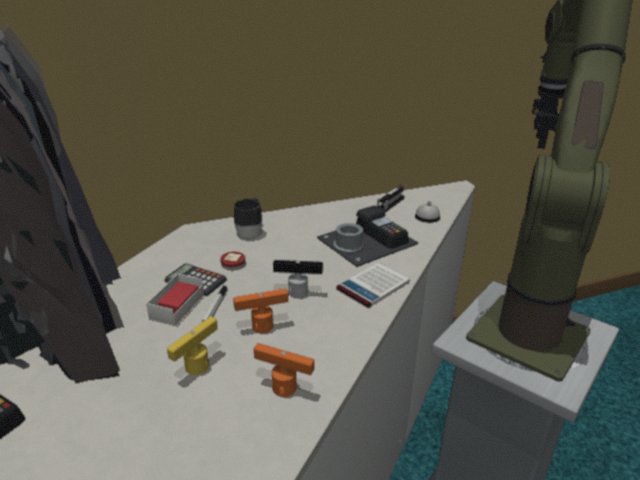

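The candidates in the top view are a black T-handle at (280,250), two orange ones at (234,237) and (187,268), and a yellow one at (189,215). The black one with the aluminium hub is the one meant. The mount's well is at (353,270), with its terminal at (378,293).

```bash
python3 - <<'E'
from h import *
c,p,d=load("top0");W=cloud(c,d)
for uv in [(280,250),(353,270),(378,293),(429,327),(445,290),(352,183),(303,195),(234,237),(300,300),(270,180)]:
    print(uv,W[uv[1],uv[0]].round(3))
# handle bar: points z .07-.1 near
w=W[225:275,268:292].reshape(-1,3);m=(w[:,2]>.07)&(w[:,2]<.1);q=w[m]
(cx,cy),sz,a=cv2.minAreaRect(q[:,:2].astype(np.float32)*1000);print("bar",m.sum(),cx,cy,sz,a,np.median(q[:,2]))
w=W[240:300,325:385].reshape(-1,3);m=(w[:,2]>.05)&(w[:,2]<.068)
q=w[m];q=q[np.hypot(*(q[:,:2]-W[270,353,:2]).T)<.06];print("housing",len(q),cv2.minEnclosingCircle(q[:,:2].astype(np.float32)*1000),np.median(q[:,2]))
# mount rect
w=W[235:330,315:420].reshape(-1,3);px=p[235:330,315:420].reshape(-1,3).mean(1);m=(w[:,2]<.09)&(px<110)&(w[:,2]>.004)
q=w[m];print("mount",cv2.minAreaRect(q[:,:2].astype(np.float32)*1000))
for n,k in(("top0",(250,215,130,110)),):
    x,y,ww,hh=k;cv2.imwrite("pics/crop1.png",cv2.resize(p[y:y+hh,x:x+ww,::-1],None,fx=5,fy=5,interpolation=2))
E
```

```text
(280, 250) [0.481 0.194 0.099]
(353, 270) [ 0.528 -0.05   0.036]
(378, 293) [ 0.486 -0.157  0.047]
(429, 327) [ 0.447 -0.356  0.046]
(445, 290) [ 0.584 -0.361  0.047]
(352, 183) [0.825 0.076 0.01 ]
(303, 195) [0.711 0.215 0.023]
(234, 237) [0.464 0.358 0.082]
(300, 300) [0.366 0.075 0.017]
(270, 180) [0.719 0.348 0.014]
bar 202 494.07177734375 206.7329864501953 (119.67987060546875, 19.648656845092773) 35.41001510620117 0.09088082138000983
housing 205 ((527.2343139648438, -47.823265075683594), 38.15436553955078) 0.05958632907601327
mount ((492.4676208496094, -170.37112426757812), (337.2600402832031, 187.07586669921875), 73.25299835205078)
```

View pics/crop1.png

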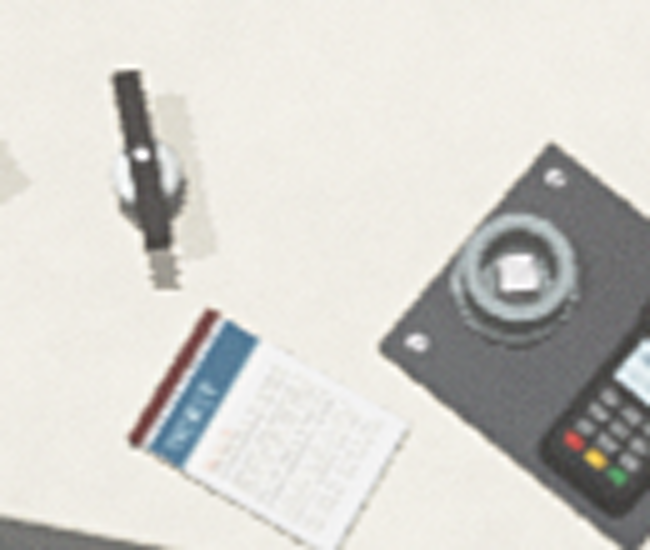

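The crop confirms it. The black bar is centred near (278,247), with its aluminium hub below it at (280,252). The well with its bright square shaft is at (353,269), and the calendar and plate are separate things.

```bash
python3 - <<'E'
from h import *
c,p,d=load("top0");W=cloud(c,d)
w=W[225:275,268:292].reshape(-1,3);q=w[(w[:,2]>.07)&(w[:,2]<.1)]
e=np.linalg.svd(q[:,:2]-q[:,:2].mean(0))[2][0];print("bar yaw",np.degrees(np.arctan2(e[1],e[0]))%180)
def onz(u,v,z):
    a=world(c,u,v,1.);b=world(c,u,v,2.);return a+(b-a)*(z-a[2])/(b[2]-a[2])
cor=[onz(250+x/5,215+y/5,.008) for x,y in((550,145),(380,350))]
print(cor,np.linalg.norm(cor[0]-cor[1]));v=cor[0]-cor[1];print("mount x yaw",np.degrees(np.arctan2(v[1],v[0])))
# shaft end bright blob
g=p[215:325,250:380].astype(float).mean(2);G=np.zeros((480,640));G[215:325,250:380]=g
vv,uu=np.mgrid[0:480,0:640];m=(G>185)&(np.hypot(uu-353.5,vv-269)<7)
P=np.array([onz(u,v,.041) for u,v in zip(uu[m],vv[m])])
print("shaft",m.sum(),cv2.minAreaRect(P[:,:2].astype(np.float32)*1000))
E
```

```text
bar yaw 35.42788173668876
[array([ 0.62897323, -0.03547662,  0.008     ]), array([0.44994514, 0.01548578, 0.008     ])] 0.18614033809765806
mount x yaw -15.88961087667242
shaft 51 ((530.7430419921875, -50.400264739990234), (20.709148406982422, 23.663288116455078), 23.238927841186523)
```

>>> step_arm(increments=[[[2.4,4.2,0.2],[0,0,1.4]],[[2.4,4.2,0.2],[0,0,1.4]],[[2.4,4.2,0.2],[0,0,1.4]],[[2.4,4.2,0.2],[0,0,1.4]],[[2.4,4.2,0.2],[0,0,1.4]],[[2.4,4.2,0.2],[0,0,1.4]],[[2.4,4.2,0.2],[0,0,1.4]],[[2.4,4.2,0.2],[0,0,1.4]],[[2.4,4.2,0.2],[0,0,1.4]],[[2.4,4.2,0.2],[0,0,1.4]]], fingers=1)

```text
clock: 1.1
tool_pos: [0.467, -0.1607, 0.2587]
eef_rot: [0.953, 0.303, -0.0, -0.0]
contact_force: [1.4, -0.4, -0.3]
opening: 0.998
finger_force: 0.0
```

```bash
python3 - <<'E'
from h import *
c,p,d=snap("wrist","w1");s=r.get_state();print(s["clock"],s["tool_pos"].round(4) if hasattr(s["tool_pos"],"round") else s["tool_pos"],s["eef_rot"],np.round(s["q"],3))
R=np.array(c["R"]);print(c["fov_y"],-R.T@np.array(c["t"]),R[2])
E
```

```text
1.15 [ 0.4726 -0.1508  0.2594] [ 0.95072831  0.30999362  0.00384957 -0.00219547] [ 0.387  0.497 -0.253  1.922  0.167  0.739 -0.901]
69.04835381224586 [ 0.52277471 -0.12101251  0.40499992] [-0.21264279 -0.15001038 -0.96554644]
```

View pics/w1.png

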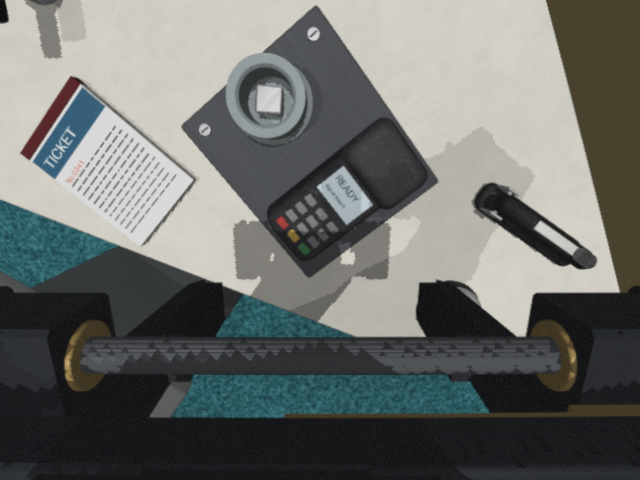

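The wrist view shows the well ring at about (267,97) with the bright square shaft end at (269,100), on the plate with its screws.

```bash
cat > m.py <<'E'
from h import *
def onz(c,u,v,z):
    u=np.asarray(u,float);v=np.asarray(v,float)
    a=world(c,u,v,np.ones_like(u));b=world(c,u,v,2*np.ones_like(u));return a+(b-a)*((z-a[...,2])/(b[...,2]-a[...,2]))[...,None]
def measure(c,p,d,uv,rad,ctr):
    W=cloud(c,d);D=np.hypot(W[...,0]-ctr[0],W[...,1]-ctr[1])
    m=(D<.06)&(abs(W[...,2]-.060)<.003)&(d>0);q=W[m][:,:2]
    # circle fit to ring: outer R37 / inner ~28.2
    (x,y),rr=cv2.minEnclosingCircle((q*1000).astype(np.float32));print("housing enc",x,y,rr,"n",m.sum(),"z",np.median(W[m][:,2]))
    g=p.astype(float).mean(2);vv,uu=np.mgrid[0:480,0:640]
    m=((g>175)&(np.hypot(uu-uv[0],vv-uv[1])<rad)).astype(np.uint8)
    n,l,st,ce=cv2.connectedComponentsWithStats(m);k=1+np.argmax(st[1:,4]);cs,_=cv2.findContours((l==k).astype(np.uint8),0,1)
    pt=cs[0][:,0];P=onz(c,pt[:,0],pt[:,1],.041);R=cv2.minAreaRect((P[:,:2]*1000).astype(np.float32));print("shaft",st[k,4],R)
E
python3 - <<'E'
from m import *
c,p,d=load("w1");measure(c,p,d,(269,100),26,(.527,-.048))
W=cloud(c,d);print("shaft z",W[100,269],"plate z",W[120,330])
# plate: edge corners
a,b,e=[onz(c,u,v,.008) for u,v in((317,7),(183,127),(437,181))]
print(a,b,np.linalg.norm(a-b),np.degrees(np.arctan2(*(a-b)[[1,0]])), np.linalg.norm(a-e),np.degrees(np.arctan2(*(a-e)[[1,0]])))
m=(a+b)/2;y=np.array([a[1]-b[1],-(a-b)[0]]);y/=np.linalg.norm(y);print("well from plate",m[:2]+.045*y, m[:2]-.045*y)
E
```

```text
housing enc 531.552978515625 -52.36022186279297 37.09242248535156 n 2890 z 0.06023296656888204
shaft 564 ((531.8889770507812, -52.39202117919922), (22.315902709960938, 22.387861251831055), 31.16098976135254)
shaft z [ 0.53127715 -0.05357468  0.0418687 ] plate z [ 0.5531665  -0.11204498  0.00841809]
[ 0.63298587 -0.03855041  0.008     ] [0.45524747 0.01402605 0.008     ] 0.18535162151780715 -16.478645717803342 0.21897391092076304 73.34460541618239
well from plate [ 0.53135206 -0.05541383] [0.55688128 0.03088947]
```

>>> step_arm(increments=[[[0.2,3.6,0],[0,0,0]],[[0.2,3.6,0],[0,0,0]],[[0.2,3.6,0],[0,0,0]],[[0.2,3.6,0],[0,0,0]],[[0.2,3.6,0],[0,0,0]],[[0.2,3.6,0],[0,0,0]],[[0.2,3.6,0],[0,0,0]],[[0.1,2.6,0],[0,0,0]],[[0,0,0],[0,0,0]],[[0,0,0],[0,0,0]]])

```text
clock: 2.15
tool_pos: [0.4812, 0.1152, 0.2584]
eef_rot: [0.953, 0.303, -0.001, 0.0]
contact_force: [0.9, -0.5, 0.2]
opening: 1.003
finger_force: 0.0
```

```bash
python3 - <<'E'
from m import *
c,p,d=snap("wrist","w2");s=r.get_state();print(s["clock"],s["tool_pos"],s["eef_rot"],np.round(s["q"],3))
W=cloud(c,d);m=(abs(W[...,2]-.09)<.004)&(np.hypot(W[...,0]-.494,W[...,1]-.207)<.075)&(d>0)
q=W[m][:,:2];print(m.sum(),cv2.minAreaRect((q*1000).astype(np.float32)))
E
```

```text
2.2 [0.48125529 0.11414753 0.25845646] [ 9.53229883e-01  3.02245244e-01 -5.90412331e-04  5.04476809e-04] [-0.181  0.496 -0.223  1.924  0.158  0.74  -1.452]
3119 ((496.2748107910156, 205.45843505859375), (118.43833923339844, 20.2820987701416), 35.60033416748047)
```

View pics/w2.png

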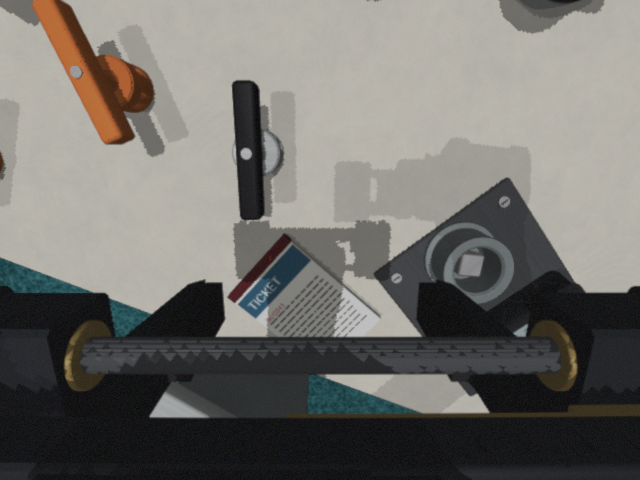

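The black handle's bar is centred at (246,150) with the tool now aligned to it, and the well is in view at (471,264).

```bash
python3 - <<'E'
from m import *
c,p,d=load("w2");measure(c,p,d,(471,264),22,(.531,-.052))
x=cv2.resize(p[210:320,400:545,::-1],None,fx=5,fy=5,interpolation=2);cv2.imwrite("pics/c2.png",x)
E
```

```text
housing enc 532.1965942382812 -51.801658630371094 37.84992218017578 n 1758 z 0.05979546472796446Traceback (most recent call last):
  File "<stdin>", line 2, in <module>
  File "m.py", line 12, in measure
    n,l,st,ce=cv2.connectedComponentsWithStats(m);k=1+np.argmax(st[1:,4]);cs,_=cv2.findContours((l==k).astype(np.uint8),0,1)
                                                      ~~~~~~~~~^^^^^^^^^^
    return _wrapfunc(a, 'argmax', axis=axis, out=out, **kwds)
    return bound(*args, **kwds)
ValueError: attempt to get argmax of an empty sequence
```

>>> step_arm(increments=[[[0.5,3.1,0],[0,0,0.4]],[[0.5,3.0,0],[0,0,0]],[[0.5,3.0,-2.5],[0,0,0]],[[0,0,-4],[0,0,0]],[[0,0,-4],[0,0,0]],[[0,0,-4],[0,0,0]],[[0,0,-3],[0,0,0]],[[0,0,-2.3],[0,0,0]],[[0,0,0],[0,0,0]],[[0,0,0],[0,0,0]]])

```text
clock: 3.2
tool_pos: [0.4969, 0.2051, 0.061]
eef_rot: [0.952, 0.305, -0.0, 0.0]
contact_force: [0.5, 0.0, 0.2]
opening: 1.0
finger_force: 0.0
```

```bash
sed -i 's/rad,ctr):/rad,ctr,th=175):/; s/g>175/g>th/' m.py; python3 - <<'E'
from m import *
c,p,d=load("w2");print(p[255:275:3,460:484:3].mean(2).astype(int))
g=p[245:285,450:495].mean(2);t,_=cv2.threshold(g.astype(np.uint8),0,255,8);print(t)
for th in(t,t+10,t+20):measure(c,p,d,(471,264),20,(.531,-.052),th)
c,p,d=load("w1")
for th in(150,190,205):measure(c,p,d,(269,100),24,(.531,-.052),th)
E
```

```text
[[ 99 110 134 126 118 109 100  92]
 [ 66 129 142 140 139 138 139 137]
 [ 74 136 142 138 137 139 134 131]
 [ 93 141 138 137 139 136 134 133]
 [107 138 137 137 136 135 138 101]
 [119 138 136 136 133 138 140  76]
 [129 136 138 134 139 138 139  56]]
87.0
housing enc 532.1965942382812 -51.801658630371094 37.84992218017578 n 1758 z 0.05979546472796446
shaft 716 ((533.0994873046875, -45.935794830322266), (37.99517822265625, 33.963722229003906), 41.02570724487305)
housing enc 532.1965942382812 -51.801658630371094 37.84992218017578 n 1758 z 0.05979546472796446
shaft 481 ((529.15283203125, -50.6758918762207), (28.633609771728516, 28.224449157714844), 28.828794479370117)
housing enc 532.1965942382812 -51.801658630371094 37.84992218017578 n 1758 z 0.05979546472796446
shaft 415 ((532.183837890625, -51.93537902832031), (23.511247634887695, 22.975173950195312), 29.314727783203125)
housing enc 531.552978515625 -52.36022186279297 37.09242248535156 n 2890 z 0.06023296656888204
shaft 603 ((532.0036010742188, -52.318172454833984), (23.59222984313965, 22.68017578125), 31.665128707885742)
housing enc 531.552978515625 -52.36022186279297 37.09242248535156 n 2890 z 0.06023296656888204
shaft 520 ((531.8177490234375, -52.38479995727539), (21.758655548095703, 21.568233489990234), 30.63272476196289)
housing enc 531.552978515625 -52.36022186279297 37.09242248535156 n 2890 z 0.06023296656888204
shaft 304 ((531.8797607421875, -52.456077575683594), (20.421504974365234, 20.478355407714844), 32.797611236572266)
```

>>> step_arm(increments=[[[0,0,0],[0,0,0]],[[0,0,0],[0,0,0]],[[0,0,0],[0,0,0]],[[0,0,0],[0,0,0]],[[0,0,0],[0,0,0]],[[0,0,0],[0,0,0]],[[0,0,0],[0,0,0]],[[0,0,0],[0,0,0]],[[0,0,0],[0,0,0]],[[0,0,0],[0,0,0]]], fingers=0, grip_force=50)

```text
clock: 4.2
tool_pos: [0.4966, 0.2064, 0.0607]
eef_rot: [0.952, 0.306, -0.0, 0.0]
contact_force: [0.1, 0.4, -1.4]
opening: 0.225
finger_force: 50.0
```

>>> step_arm(increments=[[[0,0,2],[0,0,0]],[[0,0,4],[0,0,0]],[[0.4,-2.6,3],[0,0,-0.6]],[[0.4,-3.3,1],[0,0,-0.7]],[[0.5,-3.5,0],[0,0,-0.7]],[[0.5,-3.5,0],[0,0,-0.7]],[[0.5,-3.5,0],[0,0,-0.7]],[[0.5,-3.5,0],[0,0,-0.7]],[[0.4,-3.4,0],[0,0,-0.5]],[[0.3,-2.5,0],[0,0,-0.4]]])

```text
clock: 5.2
tool_pos: [0.5308, -0.0546, 0.1602]
eef_rot: [0.965, 0.263, -0.001, 0.0]
contact_force: [0.3, -0.8, -2.6]
opening: 0.22
finger_force: 50.0
```

>>> step_arm(increments=[[[0,0,0],[0,0,0]],[[0,0,0],[0,0,0]],[[0,0,0],[0,0,0]],[[0,0,0],[0,0,0]],[[0,0,0],[0,0,0]],[[0,0,0],[0,0,0]],[[0,0,0],[0,0,0]],[[0,0,0],[0,0,0]],[[0,0,0],[0,0,0]],[[0,0,0],[0,0,0]]])

```text
clock: 6.2
tool_pos: [0.5315, -0.0516, 0.1607]
eef_rot: [0.964, 0.264, -0.0, 0.0]
contact_force: [-0.4, -0.1, -3.0]
opening: 0.221
finger_force: 50.0
```

```bash
python3 - <<'E'
from m import *
c,p,d=snap("wrist","w3");s=r.get_state();print(s["clock"],s["tool_pos"],s["eef_rot"],np.round(s["q"],3),s["contact_force"])
T=np.array(s["tool_pos"]);W=cloud(c,d);zb=T[2]+.0298
D=np.hypot(W[...,0]-T[0],W[...,1]-T[1])
m=(abs(W[...,2]-zb)<.006)&(D<.075)&(d>0)&(p.mean(2)<60);print(m.sum(),cv2.minAreaRect((W[m][:,:2]*1000).astype(np.float32)))
D=np.hypot(W[...,0]-.532,W[...,1]+.052);m=(abs(W[...,2]-.06)<.003)&(D<.05)&(d>0);q=W[m][:,:2];print("ring",m.sum(),cv2.minEnclosingCircle((q*1000).astype(np.float32)))
E
```

```text
6.25 [ 0.53152455 -0.05158726  0.16075656] [9.64465757e-01 2.64207871e-01 4.71696633e-05 5.05019830e-05] [ 0.146  0.689 -0.222  1.915  0.265  0.565 -1.288] [-0.60988382 -0.12289908 -2.99383113]
11679 ((541.8796997070312, -45.44625473022461), (93.72892761230469, 48.1126823425293), 47.475486755371094)
ring 1557 ((531.7837524414062, -52.49763488769531), 37.01124954223633)
```

View pics/w3.png

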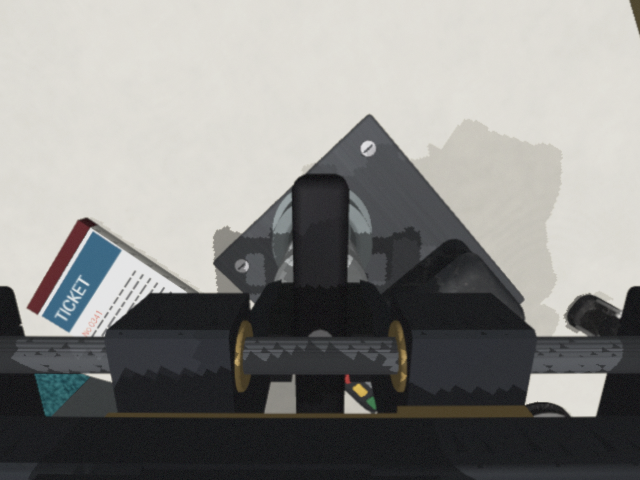

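The bar stands above the well, held centrally (its end at (320,178)), with the ring visible behind it.

```bash
python3 - <<'E'
from m import *
c,p,d=load("w3");W=cloud(c,d);T=np.array([.5315,-.0516,.1607]);y=2*np.arctan2(.2642,.96447);e=np.array([np.cos(y),np.sin(y)]);n=np.array([-e[1],e[0]])
w=W[165:270,285:355].reshape(-1,3);w=w[(w[:,2]>.17)&(w[:,2]<.21)];a=(w[:,:2]-T[:2])@e;b=(w[:,:2]-T[:2])@n
print(np.degrees(y),len(w),np.percentile(a,[1,50,99,99.8]),np.percentile(b,[2,50,98]),np.polyfit(a,w[:,2],1),np.polyfit(a,b,1))
E
```

```text
30.638781081807593 5298 [0.02749293 0.0443832  0.05921302 0.05926664] [-0.00905008  0.00046665  0.0098214 ] [-0.07270174  0.19283327] [-0.00442667  0.00058536]
```

```bash
python3 - <<'E'
from m import *
c,p,d=load("w3");W=cloud(c,d);T=np.array([.5315,-.0516,.1607]);y=np.radians(30.64);e=np.array([np.cos(y),np.sin(y)])
w=W[165:270,300:340].reshape(-1,3);w=w[(w[:,2]>.17)&(w[:,2]<.21)];a=(w[:,:2]-T[:2])@e
for lo in range(28,60,4):
    m=(a>lo/1e3)&(a<(lo+4)/1e3);print(lo,m.sum(),np.median(w[m,2]).round(4))
E
```

```text
28 425 0.1905
32 439 0.1905
36 442 0.1906
40 450 0.1905
44 466 0.1905
48 471 0.1905
52 485 0.1905
56 550 0.1887
```

>>> step_arm(increments=[[[0.09,-0.03,-1],[0,0,0]],[[0,0,-1.5],[0,0,0]],[[0,0,-1.0],[0,0,0]],[[0,0,-0.4],[0,0,0]],[[0,0,-0.3],[0,0,0]],[[0,0,-0.3],[0,0,0]],[[0,0,-0.3],[0,0,0]],[[0,0,-0.3],[0,0,0]],[[0,0,-0.3],[0,0,0]],[[0,0,0],[0,0,0]]])

```text
clock: 7.25
tool_pos: [0.5322, -0.0518, 0.1065]
eef_rot: [0.964, 0.264, -0.0, -0.0]
contact_force: [-1.2, -0.0, -2.8]
opening: 0.219
finger_force: 50.0
```

In the well without contact. Next I lower it onto the shaft gently.

>>> step_arm(increments=[[[0,0,-0.2],[0,0,0]],[[0,0,-0.2],[0,0,0]],[[0,0,-0.2],[0,0,0]],[[0,0,-0.2],[0,0,0]],[[0,0,-0.2],[0,0,0]],[[0,0,0],[0,0,0]],[[0,0,0],[0,0,0]],[[0,0,0],[0,0,0]],[[0,0,0],[0,0,0]],[[0,0,0],[0,0,0]]])

```text
clock: 8.25
tool_pos: [0.5325, -0.0518, 0.0968]
eef_rot: [0.964, 0.264, 0.0, 0.0]
contact_force: [-0.6, -0.2, -1.8]
opening: 0.22
finger_force: 50.0
```

>>> step_arm(increments=[[[0,0,-0.4],[0,0,0]],[[0,0,-0.4],[0,0,0]],[[0,0,-0.4],[0,0,0]],[[0,0,-0.4],[0,0,0]],[[0,0,-0.3],[0,0,0]],[[0,0,-0.2],[0,0,0]],[[0,0,-0.1],[0,0,0]],[[0,0,-0.1],[0,0,0]],[[0,0,0],[0,0,0]],[[0,0,0],[0,0,0]]])

```text
clock: 9.25
tool_pos: [0.5325, -0.052, 0.0755]
eef_rot: [0.964, 0.264, 0.0, 0.0]
contact_force: [-3.6, 0.2, 14.8]
opening: 0.221
finger_force: 50.0
```

>>> step_arm(increments=[[[0,0,0.05],[0,0,-2]],[[0,0,0],[0,0,-5]],[[0,0,0],[0,0,-5]],[[0,0,0],[0,0,-5]],[[0,0,0],[0,0,-5]],[[0,0,0],[0,0,-5]],[[0,0,0],[0,0,-5]],[[0,0,0],[0,0,-5]],[[0,0,0],[0,0,-5]],[[0,0,0],[0,0,0]]], grip_force=60)

```text
clock: 10.25
tool_pos: [0.533, -0.0537, 0.0756]
eef_rot: [0.995, -0.1, 0.001, 0.001]
contact_force: [-1.5, -3.4, 8.7]
opening: 0.224
finger_force: 60.0
```

```bash
cat > st.py <<'E'
from h import *
s=r.get_state();q=s["eef_rot"];print(s["clock"],np.round(s["tool_pos"],4),"yaw",np.degrees(2*np.arctan2(q[1],q[0])),np.round(s["moment"],2),np.round(s["contact_force"],1),np.round(s["q"],2),s["opening"])
E
python3 st.py
```

```text
10.25 [ 0.533  -0.0537  0.0756] yaw -11.476251842305585 [-0.6   0.46  0.24] [-1.5 -3.4  8.7] [ 0.01  0.83  0.    1.97  0.    0.34 -1.76] 0.22354531694235233
```

>>> step_arm(increments=[[[0,0,0],[0,0,-1]],[[0,0,0],[0,0,-1]],[[0,0,0],[0,0,-1]],[[0,0,0],[0,0,-1]],[[0,0,0],[0,0,-1]],[[0,0,0],[0,0,-1]],[[0,0,0],[0,0,-1]],[[0,0,0],[0,0,0]],[[0,0,0],[0,0,0]],[[0,0,0],[0,0,0]]])

```text
clock: 11.25
tool_pos: [0.5329, -0.054, 0.0756]
eef_rot: [0.987, -0.16, 0.001, 0.001]
contact_force: [-1.6, -4.7, 8.8]
opening: 0.219
finger_force: 60.1
```

```bash
python3 st.py
```

```text
11.25 [ 0.5329 -0.054   0.0756] yaw -18.366238069830317 [-0.7   0.42  0.4 ] [-1.6 -4.7  8.8] [-0.    0.83  0.03  1.97 -0.05  0.34 -1.83] 0.21943705297948976
```

>>> step_arm(increments=[[[0,0,0],[0,0,-1]],[[0,0,0],[0,0,-1]],[[0,0,0],[0,0,-1]],[[0,0,0],[0,0,0]],[[0,0,0],[0,0,0]],[[0,0,0],[0,0,0]],[[0,0,0],[0,0,0]],[[0,0,0],[0,0,0]],[[0,0,0],[0,0,0]],[[0,0,0],[0,0,0]]])

```text
clock: 12.25
tool_pos: [0.5329, -0.0541, 0.0756]
eef_rot: [0.983, -0.185, 0.001, 0.001]
contact_force: [-2.6, -4.4, 8.7]
opening: 0.222
finger_force: 60.1
```

```bash
python3 st.py
```

```text
12.25 [ 0.5329 -0.0541  0.0756] yaw -21.370752061583957 [-0.79  0.42  0.38] [-2.6 -4.4  8.7] [-0.01  0.83  0.04  1.97 -0.07  0.34 -1.86] 0.22236890585832558
```

```bash
cat > bar.py <<'E'
import sys
from m import *
s=r.get_state();T=np.array(s["tool_pos"]);q=s["eef_rot"];y=2*np.arctan2(q[1],q[0])
c,p,d=snap("wrist",sys.argv[1]);W=cloud(c,d)
m=np.zeros((480,640),bool);m[160:275,280:360]=1
m&=(abs(W[...,2]-.1045)<.005)&(p.mean(2)<80)
w=W[m][:,:2];R=cv2.minAreaRect((w*1000).astype(np.float32))
e=np.array([np.cos(y),np.sin(y)]);n=np.array([-e[1],e[0]]);a=(w-T[:2])@e;b=(w-T[:2])@n
mid=[];
for lo in np.arange(.03,.054,.002):
    k=(a>lo)&(a<lo+.002)
    if k.sum()>20: mid.append((lo+.001,(np.percentile(b[k],3)+np.percentile(b[k],97))/2))
mid=np.array(mid);sl=np.polyfit(mid[:,0],mid[:,1],1)
print(m.sum(),"tool yaw",np.degrees(y),"bar yaw",np.degrees(y+np.arctan(sl[0])),"off",sl[1],"end",np.percentile(a,99.5),"z",np.median(W[m][:,2]),R)
# plate edge (mount x side), from plate-dark vs counter: use corner seen
E
python3 bar.py w4
```

```text
5428 tool yaw -21.370752061583957 bar yaw -20.489376083297135 off 0.0013244970348245922 end 0.05809351911834542 z 0.10504111384862883 ((571.3651123046875, -66.94599914550781), (20.0548038482666, 35.589805603027344), 69.73673248291016)
```

View pics/w4.png

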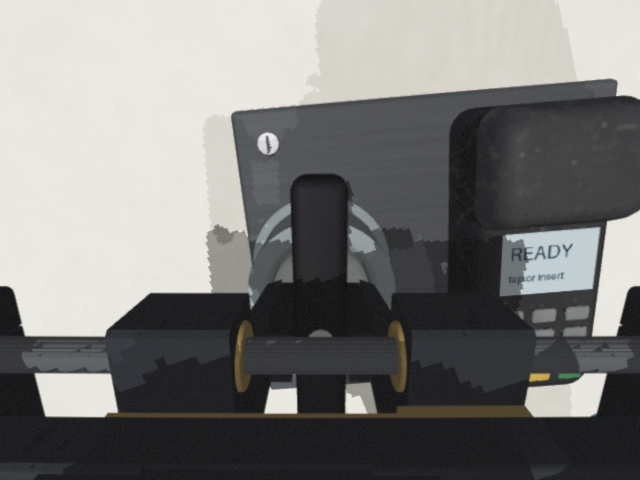

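The bar top is at 105 mm, so it's home. The bar stands nearly parallel to the plate's left edge, which is at (240,130)–(250,300). I'll push on to confirm the stop.

>>> step_arm(increments=[[[0,0,0],[0,0,-1]],[[0,0,0],[0,0,-1]],[[0,0,0],[0,0,-1]],[[0,0,0],[0,0,-1]],[[0,0,0],[0,0,0]],[[0,0,0],[0,0,0]],[[0,0,0],[0,0,0]],[[0,0,0],[0,0,0]],[[0,0,0],[0,0,0]],[[0,0,0],[0,0,0]]])

```text
clock: 13.3
tool_pos: [0.5329, -0.0542, 0.0756]
eef_rot: [0.976, -0.218, 0.001, 0.001]
contact_force: [-1.2, -5.4, 8.5]
opening: 0.221
finger_force: 61.3
```

```bash
python3 st.py; python3 bar.py w5; python3 - <<'E'
from m import *
c,p,d=load("w4")
a,b,e=[onz(c,u,v,.008) for u,v in((233,113),(616,80),(243,185))]
for v in(a-b,a-e):print(np.linalg.norm(v),np.degrees(np.arctan2(v[1],v[0])))
E
```

```text
13.3 [ 0.5329 -0.0542  0.0756] yaw -25.15086970373943 [-0.98  0.42  1.26] [-1.2 -5.4  8.5] [-0.02  0.83  0.05  1.97 -0.1   0.34 -1.9 ] 0.22087134293017036
5422 tool yaw -25.15086970373943 bar yaw -23.006170931677882 off 0.0015467183113860143 end 0.05793023738779866 z 0.10501399817308764 ((570.668212890625, -68.5401382446289), (20.112165451049805, 35.6722412109375), 66.87297821044922)
0.22026771407206333 73.48258626290504
0.041530734379674354 -16.491520260847683
```

The moment rose from 0.4 to 1.26 N m, so that's the hard stop. I'll unload and come back within the play so the bar is square.

>>> step_arm(increments=[[[0,0,0],[0,0,1]],[[0,0,0],[0,0,1]],[[0,0,0],[0,0,1]],[[0,0,0],[0,0,1]],[[0,0,0],[0,0,1]],[[0,0,0],[0,0,1]],[[0,0,0],[0,0,0]],[[0,0,0],[0,0,0]],[[0,0,0],[0,0,0]],[[0,0,0],[0,0,0]]])

```text
clock: 14.35
tool_pos: [0.5332, -0.0539, 0.0756]
eef_rot: [0.986, -0.169, 0.001, 0.001]
contact_force: [-1.6, -3.2, 8.3]
opening: 0.221
finger_force: 60.0
```

```bash
python3 st.py; python3 bar.py w6
```

```text
14.35 [ 0.5332 -0.0539  0.0756] yaw -19.46101652957149 [-0.67  0.32 -0.05] [-1.6 -3.2  8.3] [-0.    0.83  0.03  1.97 -0.06  0.34 -1.84] 0.22128986780222692
5435 tool yaw -19.46101652957149 bar yaw -19.5072876275206 off 0.0015472226480322821 end 0.058156384953453384 z 0.10518245018612667 ((572.0303344726562, -66.01045227050781), (20.069894790649414, 35.18294906616211), 70.27310180664062)
```

>>> step_arm(increments=[[[0,0,0],[0,0,1]],[[0,0,0],[0,0,1]],[[0,0,0],[0,0,0.5]],[[0,0,0],[0,0,0]],[[0,0,0],[0,0,0]],[[0,0,0],[0,0,0]],[[0,0,0],[0,0,0]],[[0,0,0],[0,0,0]],[[0,0,0],[0,0,0]],[[0,0,0],[0,0,0]]])

```text
clock: 15.4
tool_pos: [0.5337, -0.0535, 0.0756]
eef_rot: [0.989, -0.147, 0.002, 0.001]
contact_force: [-0.5, -4.0, 7.7]
opening: 0.226
finger_force: 60.0
```

```bash
python3 st.py
```

```text
15.4 [ 0.5337 -0.0535  0.0756] yaw -16.950681424742815 [-0.55  0.21 -0.02] [-0.5 -4.   7.7] [ 0.    0.83  0.02  1.96 -0.04  0.34 -1.82] 0.22561526252498737
```

The moment is still about zero, so the bar is free in its play and the shaft is still at the stop. Releasing and retreating.

>>> step_arm(increments=[[[0,0,0],[0,0,0]],[[0,0,0],[0,0,0]],[[0,0,0],[0,0,0]],[[0,0,0],[0,0,0]],[[0,0,0],[0,0,0]],[[0,0,0],[0,0,0]],[[0,0,0],[0,0,0]],[[0,0,0],[0,0,0]],[[0,0,0.5],[0,0,0]],[[0,0,1],[0,0,0]]], fingers=1)

```text
clock: 16.4
tool_pos: [0.5319, -0.0518, 0.0893]
eef_rot: [0.989, -0.147, -0.001, 0.0]
contact_force: [-0.3, 1.1, 0.3]
opening: 0.999
finger_force: 0.0
```

>>> step_arm(increments=[[[0,0,2],[0,0,0]],[[0,0,3],[0,0,0]],[[0,0,3],[0,0,0]],[[-1,0,3],[0,0,0]],[[-2,0,3],[0,0,0]],[[-2,0,1],[0,0,0]],[[-2,0,0],[0,0,0]],[[0,0,0],[0,0,0]],[[0,0,0],[0,0,0]],[[0,0,0],[0,0,0]]])

```text
clock: 17.4
tool_pos: [0.4637, -0.0517, 0.2394]
eef_rot: [0.989, -0.146, 0.001, -0.0]
contact_force: [-0.7, 0.3, -0.5]
opening: 0.999
finger_force: 0.0
```

```bash
python3 - <<'E'
from m import *
c,p,d=snap("wrist","w7");s=r.get_state();print(s["clock"],s["tool_pos"],s["contact_force"])
W=cloud(c,d);m=(abs(W[...,2]-.105)<.004)&(np.hypot(W[...,0]-.532,W[...,1]+.052)<.075)&(d>0)&(p.mean(2)<100)
print(m.sum(),np.median(W[m][:,2]),cv2.minAreaRect((W[m][:,:2]*1000).astype(np.float32)))
E
```

```text
17.45 [ 0.46356065 -0.05173402  0.2392057 ] [ 0.85205134 -0.11245876 -0.12187924]
3800 0.10502745123941098 ((532.357421875, -51.91099166870117), (19.91080093383789, 118.9718017578125), 72.80310821533203)
```

View pics/w7.png

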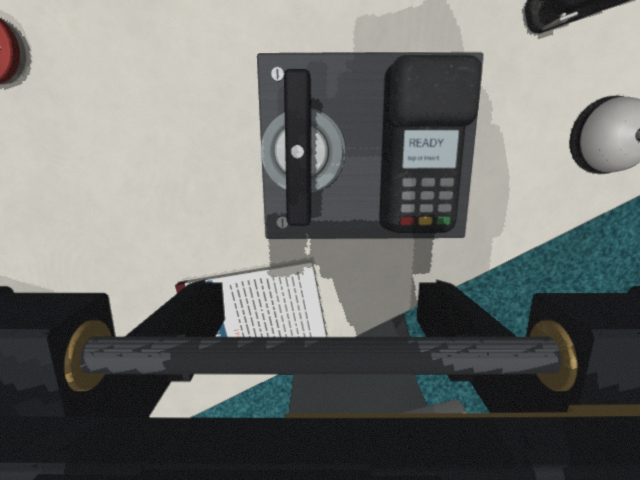

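The bar at (297,148) is fully home (top at 105 mm). Its yaw is -17.2°, against about -16.5° for the mount, so it is square and clear of the gripper.

```bash
python3 -c "
from plant import r
print(r.finish_job())"
```

```text
the job is handed in; nothing more can be done
None
```

The black T-handle is fully home on the shaft, turned clockwise to its stop and released with the bar square to the mount (within about 1°). The job was handed in at about 17.5 s of the 56 s, with nothing else touched.

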